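# Fit a clean sight glass by its edges

### The arm

A 6-joint arm with a two-finger parallel gripper is mounted at the origin on the work surface. World frame = base frame: x ahead of the robot, y to its left, z up, the work surface at z = 0. Lengths are in mm, angles in rad, forces in N, time in s.
With the tool pointing down it reaches from about 300 to 775 mm from the base axis. Payload 14.6 kg.
Tool frame: the origin (TCP) lies at the very end of the fingers, on their centre line; the grasp point (between the pads) lies 19 mm behind it; z points along the fingers, y is the line along which they close (so a half turn about z gives the same grasp; the last joint's range is limited). The gripper opens to 94 mm and grips with 3 to 60 N. Pads are 16 mm wide; open, the fingers measure 119 mm over their backs; the gripper's body (75 mm by 177 mm) begins 78 mm behind the grasp point.
Start: joints at [1.197, 0.3, 1.521, -0, 1.321, -0.067], TCP at [166.103, 524.308, 205.446] pointing down, gripper open.
Joint ranges: [-3.03, 3.03], [-0.79, 2.21], [0.23, 2.52], [-1.04, 4.18], [0, 3.07], [-2.55, 2.55]. Speed limits (rad/s): [2.22, 2.22, 2.57, 3.14, 3.14, 3.14].

### API

Orientations are given as [roll, pitch, yaw] about the fixed x, y, z axes, in that order (R = Rz(yaw) Ry(pitch) Rx(roll)).
In Python, from cell import manip, eyes, ticket gives the robot as it stands. The module is installed in compiled form; this text tells all that it offers.
- The arm moves only by the tool arm_command, never from a script. Its argument "plan" is a list of rows, each a list of 5 numbers: the opening, from -1 (shut) to 1 (fully open), then the shift along the tool's x, y, z in m, then the turn about the tool's z in rad. In form: [[jaw, dx, dy, dz, roll], ...]. A call has 1 to 20 rows; each row shifts and turns the commanded pose from where the row before left it, along the tool's axes as they then stand; what a row does not reach is not made up. A row lasts 1/8 s, in which the tool goes at most 62.5 mm and 10.7 degrees, less where a joint would pass 70% of its speed; a pose out of reach is approached as far as the arm can. A call is refused whole if a number of a shift passes 0.0625 or a number of a turn 0.188, either way. A call with a gripper value outside its range is refused whole. The fingers move at their own pace and stop on an object; "newtons" is the grip in N (left out, the last holds). Time passes only in rows, so rows that do not move let the fingers close. It gives the time, the measured TCP pose, the force, the opening and the grip force at its end, in the units of the state.
- manip.read_state(): the state, without advancing time (a new reading comes with each control period).
- eyes.camera(name): name is "scene" or "top" or "wrist"; returns a dict with "img" (384x512x3 uint8, blue, green, red), "z_map" (384x512 float32, mm along the optical axis (not along the pixel's ray), 0 where there is no reading), "fx", "fy", "cx", "cy" (pixels), "eye" and "orientation" of the camera in the world. Camera axes: x right, y down, z forward; pixel columns grow to the right and rows downward; lengths in mm; the calibration is good to about 2 mm. A picture is of the moment at which its call begins.
- ticket.sign_off(): hands the job in; it is judged then, once.
The state is a dict: "clock": time; "joints": joint angles; "qd": joint speeds; "effort": joint torques, N m; "eef_pos": TCP position; "eef_rot": TCP orientation; "wrist_force": force on the tool from outside, world axes, zero at the start; "moment": the same for the moment, N m; "finger_gap": finger opening in mm; "finger_force": force on a finger pad.
Only numpy, scipy, OpenCV 4.12 (cv2) and the standard library are available. Lean on these libraries where they do the work, as an engineer would, in place of code of your own. Each camera call takes 0.05 s, during which the arm holds its last target. There are 200 camera calls.

### The job

Take the longer of the two glass windows from the aluminium rack by its ends, set it down on the small rubber-topped rest and let go, then take it again by its long sides and lay it flat on the ledges of the grey sight-glass frame, between the two end cheeks, and let go. The glass is polished and brittle: hold it by its edges only, never touch its faces, grip with no more than 35 N, and set it down softly and level without letting it drop. Leave the shorter glass and everything else on the bench as they are.

Things in the scene. Friction and masses are not known exactly. Their poses are not given: they have to be found in the camera images.
- glass: The glass to fit: clear greenish plate, 66 long x 46 wide x 8 mm thick, about 60 g. Origin at the centre of its underside; x along the length, y along the width, z up. Starts flat in one rack bay. Fingers may touch only its 8 mm high edges, not the top or bottom face.
- spare_glass: The shorter glass, 50 long x 46 wide x 8 mm thick, flat in the other rack bay; same origin and axes. To be left alone.
- rack: Fixed aluminium rack, 66 (x) by 124 mm (y), origin under its centre on the bench. Two bays 52 mm wide, centres at y = +29 and -29 mm; bay floor 32 mm above the bench, 44 mm long in x, so the long glass overhangs 11 mm at each end. Walls along x, 66 mm long, tops 54 mm above the bench, bar the long sides of the glass; its ends are free.
- rest_top (a point): Centre of the top of the rest, a small steel block with a rubber top fixed to the bench: top face 40 mm (x) by 30 mm (y), 32 mm above the bench, with a foot 60 x 50 x 8 mm. The glass overhangs it all round.
- frame_seat (a point): Grey painted frame fixed to the bench: point midway between its end cheeks at ledge height, 32 mm above the bench; x along the frame. Base 150 x 44 x 10 mm. Ledges 23 to 36 mm either side in x, 44 mm wide, carry the glass's ends; cheeks 72 mm apart in the clear, 14 mm thick, tops 26 mm above the ledges. Long sides open. Glass lies along x, either way round.
- tube_offcut: Steel tube offcut standing on end, 90 mm diameter, 60 mm high, origin under its centre; a bystander.
- wrench: Steel wrench lying on the bench; a bystander.
- screwdriver: Screwdriver lying on the bench beyond the rest, roughly along y; a bystander.
- hammer: Hammer lying on the bench; a bystander.
- clamp: Blue G-clamp lying flat, about 220 x 90 mm; a bystander.
There are look-alikes about, which are no part of the job. Leave any purple look-alike of the part that bears frame_seat alone. Leave any yellow look-alike of the glass alone.

How it is judged:
By the outcome, as a careful person would: the job done as asked, in the order asked, and still so for the second after the job is handed in, with the robot touching nothing.
It also fails if it takes over 58 s, if anything falls off the work surface, if the arm or the gripper's body presses on something with over 40 N, if the wrist force passes 120 N, or if a joint passes its speed limit or range.

## Working session

There is one attempt and no reset: what is moved stays moved. The work goes in short steps, Python scripts to look and compute and a tool call to move; the robot and the scene stay as the last step left them, time stands still between calls to the robot, and variables do not carry over. Pictures are saved under pics/ and viewed, at most 10 in all, crops included, and the job is handed in when it is done.

Besides the shell and the picture viewer there is one more tool, called after "Emit:" by a JSON object that holds its "op" and its "data", one argument or row to a line. arm_command: Moves the arm, as the interface text tells. Its arguments: {"type":"object","properties":{"plan":{"type":"array"},"newtons":{"type":"number"}},"required":["plan"]}

```bash
mkdir -p pics; ls; cat > h.py <<'E'
import numpy as np, cv2
from scipy.spatial.transform import Rotation as R
from cell import manip, eyes, ticket
def rot(o):
    o=np.array(o,float)
    if o.shape==(3,3): return o
    return R.from_euler('xyz',o).as_matrix() if o.size==3 else R.from_quat(o).as_matrix()
def ray(c,u,v,h):
    "pixels -> world points on plane z=h"
    M=rot(c['orientation']);e=np.array(c['eye'])
    d=np.stack([(np.array(u)-c['cx'])/c['fx'],(np.array(v)-c['cy'])/c['fy'],np.ones(np.shape(u))],-1)@M.T
    return e+d*((h-e[2])/d[...,2])[...,None]
def cloud(c):
    z=c['z_map'];v,u=np.indices(z.shape)
    P=np.stack([(u-c['cx'])/c['fx']*z,(v-c['cy'])/c['fy']*z,z],-1)@rot(c['orientation']).T+np.array(c['eye'])
    P[z==0]=np.nan
    return P
E
python3 - <<'E'
from h import *
for n in ("top","scene"):
    c=eyes.camera(n);cv2.imwrite(f'pics/{n}0.png',c['img']);print(n,c['fx'],c['cx'],c['cy'],c['eye'],c['orientation'])
    np.save(n,c,allow_pickle=True)
print(manip.read_state())
E
```

```text
pics
top 429.7639637128658 258.8438133955908 194.03116624838108 [ 333.20456718   10.60523341 1147.14831058] [-3.00279808e+00  1.67469274e-03 -1.54192643e+00]
scene 496.3791792295151 257.9359370292924 192.4619107660964 [1022.70309539 -600.30948129 1310.08388007] [-2.57636711  0.01124485  0.74027417]
{'clock': 0.1, 'joints': array([ 1.19740954e+00,  3.00418179e-01,  1.52151311e+00, -1.52376762e-05,
        1.32067893e+00, -6.65982045e-02]), 'qd': array([-0.00053493, -0.00096793, -0.00223208, -0.00103861, -0.00191351,
        0.00122778]), 'effort': array([ 1.57398008e-03, -5.32646763e+01, -3.53281188e+01,  7.09330570e-02,
        2.35647865e-02, -9.24265191e-05]), 'eef_pos': array([166.0215087 , 524.10473917, 204.94410722]), 'eef_rot': array([-3.14057636e+00, -5.29908394e-05,  2.83480782e+00]), 'wrist_force': array([ 0.21079738, -0.39723142,  0.33681406]), 'moment': array([-0.02658232,  0.0014025 ,  0.0219845 ]), 'finger_force': 0.0, 'finger_gap': 93.78579949090933}
```

View pics/top0.png

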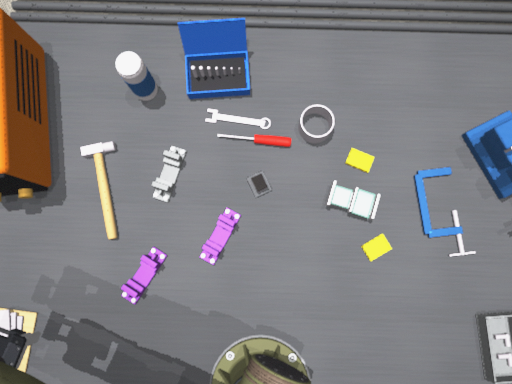

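View pics/scene0.png

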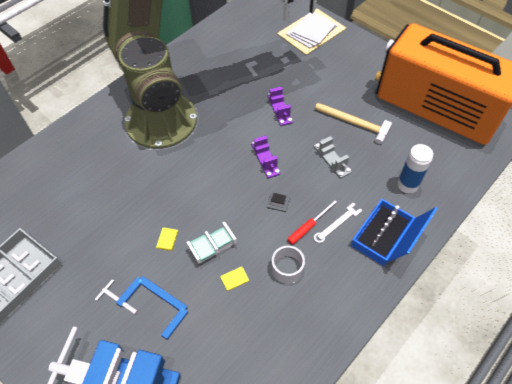

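Top view: rack at (354,201) with two glasses at (341,196) and (365,204), rest at (260,184), and the grey frame at (169,174). The purple look-alike frames are at (220,236) and (144,275). The yellow look-alike plates are at (360,160) and (377,247). The candidates for the glass are therefore the two in the rack bays, plus the two yellow plates, which are ruled out. Next I'll take a close crop to tell which bay holds the longer one.

```bash
python3 - <<'E'
from h import *
c=np.load('top.npy',allow_pickle=True).item();s=np.load('scene.npy',allow_pickle=True).item()
a=cv2.resize(c['img'][175:227,320:390],None,fx=5.5,fy=5.5,interpolation=cv2.INTER_CUBIC)
b=cv2.resize(s['img'][218:268,180:242],None,fx=6,fy=6,interpolation=cv2.INTER_CUBIC)
H=max(a.shape[0],b.shape[0]);p=lambda x:cv2.copyMakeBorder(x,0,H-x.shape[0],0,6,0)
cv2.imwrite('pics/crop.png',np.hstack([p(a),p(b)]))
for n,(u,v,h) in dict(rack=(354,201,45),rest=(260,184,32),frame=(169,174,40),g1=(341,196,40),g2=(365,204,40)).items(): print(n,ray(c,u,v,h).round(), cloud(c)[v,u].round())
P=cloud(c)
# rack blob, frame blob, rest blob by height
m=((P[...,2]>20)&(P[...,2]<75)).astype(np.uint8)
n,l,st,ce=cv2.connectedComponentsWithStats(m)
for i in range(1,n):
    if st[i,4]>60:
        X=P[l==i]; r=cv2.minAreaRect(X[:,:2].astype(np.float32)); print(ce[i].round(),st[i,4],np.round(r[0]),np.round(r[1]),round(r[2],1),np.round(np.percentile(X[:,2],[5,50,95])))
E
```

```text
rack [ 476. -229.   45.] [ 477. -231.   38.]
rest [516.  15.  32.] [515.  15.  36.]
frame [534. 254.  40.] [540. 261.   8.]
g1 [ 489. -197.   40.] [ 489. -196.   41.]
g2 [ 470. -259.   40.] [ 470. -259.   40.]
[ 42. 123.] 1396 [670. 599.] [427.  56.] 1.3 [27. 51. 73.]
[216.  68.] 3018 [824. 142.] [128. 170.] 5.6 [22. 28. 68.]
[146.  91.] 216 [762. 329.] [31. 66.] 38.2 [23. 50. 73.]
[316. 122.] 482 [ 682. -128.] [88. 90.] 71.3 [23. 52. 62.]
[491. 154.] 1581 [ 617. -636.] [199. 142.] 28.6 [24. 30. 59.]
[272. 140.] 257 [638. -13.] [98. 23.] 85.0 [20. 24. 28.]
[101. 182.] 951 [496. 413.] [261.  88.] 21.9 [21. 25. 29.]
[172. 158.] 236 [581. 249.] [44. 39.] 73.5 [25. 39. 60.]
[259. 183.] 180 [520.  19.] [41. 30.] 27.1 [28. 32. 36.]
[162. 186.] 219 [499. 273.] [47. 40.] 73.4 [27. 41. 61.]
[353. 201.] 1151 [ 479. -225.] [125.  67.] 73.7 [35. 40. 55.]
[  8. 194.] 80 [461. 661.] [21. 65.] 8.9 [27. 56. 73.]
[226. 222.] 207 [416.  98.] [45. 40.] 63.2 [29. 40. 60.]
[211. 249.] 214 [339. 137.] [44. 40.] 63.6 [29. 40. 60.]
[149. 262.] 234 [307. 289.] [46. 40.] 59.4 [27. 43. 60.]
[132. 289.] 273 [233. 333.] [45. 40.] 59.9 [25. 38. 60.]
[  5. 320.] 191 [149. 651.] [50. 28.] 4.7 [21. 24. 28.]
[491. 348.] 725 [ 121. -596.] [161.  82.] 4.1 [22. 40. 51.]
[235. 367.] 296 [62. 64.] [31. 91.] 45.5 [23. 46. 71.]
```

View pics/crop.png

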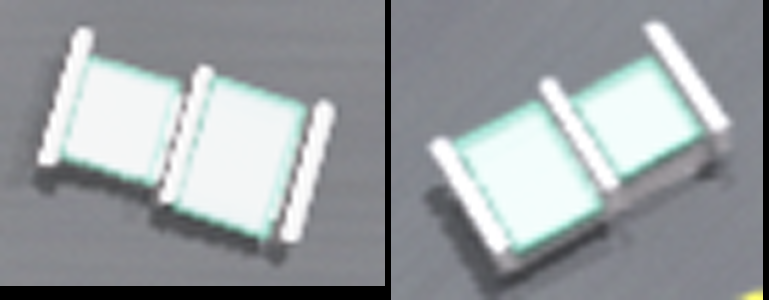

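The crop shows the right-hand glass in the top view, at (365,204), reaching the full wall length, so that is the longer one. It lies at about (470,-257), and the rack x axis is at about -16°. I'll move above it now and look with the wrist camera.

Emit:
{"op": "arm_command", "data": {
  "plan": [
    [1, -0.031, -0.038, 0, 0],
    [1, -0.031, -0.038, 0, 0],
    [1, -0.031, -0.038, 0, 0],
    [1, -0.031, -0.038, 0, 0],
    [1, -0.031, -0.038, 0, 0],
    [1, -0.031, -0.038, 0, 0],
    [1, -0.031, -0.038, 0, 0],
    [1, -0.031, -0.038, 0, 0],
    [1, -0.031, -0.038, 0, 0],
    [1, -0.031, -0.038, 0, 0],
    [1, -0.031, -0.038, 0, 0],
    [1, -0.031, -0.038, 0, 0],
    [1, -0.031, -0.038, 0, 0],
    [1, -0.031, -0.038, 0, 0],
    [1, -0.031, -0.038, 0, 0],
    [1, -0.031, -0.038, 0, 0],
    [1, -0.031, -0.038, 0, 0]
  ]
}}

```text
clock: 2.22
eef_pos: [473.7, -252.3, 205.2]
eef_rot: [3.141, -0.0, 2.835]
wrist_force: [0.7, 0.3, 0.4]
finger_gap: 94.6
finger_force: 0.0
```

Emit:
{"op": "arm_command", "data": {
  "plan": [
    [1, 0, 0, 0, 0.172],
    [1, 0, 0, 0, 0.172],
    [1, 0, 0, 0, 0.172],
    [1, 0, 0, 0, 0.172],
    [1, 0, 0, 0, 0.172],
    [1, 0, 0, 0, 0.172],
    [1, 0, 0, 0, 0.172],
    [1, 0, 0, 0, 0.172],
    [1, 0, 0, 0, 0.172],
    [1, 0, 0, 0, 0]
  ]
}}

```text
clock: 3.48
eef_pos: [473.3, -250.6, 205.2]
eef_rot: [-3.141, -0.0, 1.288]
wrist_force: [0.5, 1.2, 0.1]
finger_gap: 94.2
finger_force: 0.0
```

```bash
python3 - <<'E'
from h import *
c=eyes.camera('wrist');cv2.imwrite('pics/w1.png',c['img']);np.save('w1',c,allow_pickle=True)
s=manip.read_state();print(s['clock'],s['eef_pos'],s['eef_rot'],c['eye'],c['orientation'],c['fx'])
E
```

```text
3.525 [ 473.29993814 -250.63781985  205.24285928] [-3.14114413e+00 -1.04381581e-04  1.29064774e+00] [ 494.15133225 -180.45386056  385.19593805] [ 2.89023919e+00  5.14954823e-04 -2.83316412e-01] 265.2785187798592
```

View pics/w1.png

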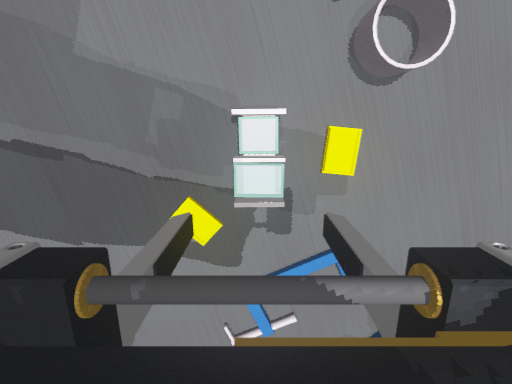

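Wrist view: the long glass is at (259,180) and the short one at (259,134). The rack walls are horizontal, and the yellow plates at (197,221) and (342,151) are clear of the finger paths.

```bash
cat >> h.py <<'E'
def glass(c,z=40,near=None,sat=25):
    "greenish blobs -> min area rects on plane z"
    h=cv2.cvtColor(c['img'],cv2.COLOR_BGR2HSV)
    m=cv2.inRange(h,(70,sat,90),(98,255,255))
    n,l,st,ce=cv2.connectedComponentsWithStats(m)
    out=[]
    for i in range(1,n):
        if st[i,4]<80: continue
        v,u=np.nonzero(l==i);p=ray(c,u,v,z)[:,:2].astype(np.float32)
        r=cv2.minAreaRect(p);out.append((ce[i].round(),st[i,4],np.round(r[0],1),np.round(r[1],1),round(r[2],1)))
    return out
def goto(x,y,z,yaw):
    "tool-axis shift (mm) and turn (rad) from measured pose to target"
    s=manip.read_state();M=R.from_euler('xyz',s['eef_rot']).as_matrix()
    print('now',s['clock'],s['eef_pos'].round(1),'yaw',np.degrees(s['eef_rot'][2]).round(2),'tilt',np.degrees(s['eef_rot'][:2]).round(2))
    d=M.T@(np.array([x,y,z])-s['eef_pos']); t=s['eef_rot'][2]-np.radians(yaw); t=(t+np.pi)%(2*np.pi)-np.pi
    print('shift mm',d.round(1),'turn',round(t,3), 'after-turn shift',(R.from_euler('z',-t).apply(d)).round(1))
E
python3 - <<'E'
from h import *
c=np.load('w1.npy',allow_pickle=True).item()
for r in glass(c): print(*r)
P=cloud(c)
m=((P[...,2]>49)&(P[...,2]<60)).astype(np.uint8);m[:100]=0;m[215:]=0
n,l,st,ce=cv2.connectedComponentsWithStats(m)
for i in range(1,n):
    if st[i,4]>30:
        X=P[l==i]; r=cv2.minAreaRect(X[:,:2].astype(np.float32)); print('wall',ce[i].round(),st[i,4],np.round(r[0],1),np.round(r[1]),round(r[2],1))
v,u=np.nonzero(cv2.inRange(cv2.cvtColor(c['img'],cv2.COLOR_BGR2HSV),(25,150,100),(35,255,255)));print('yellow z',np.nanpercentile(P[v,u,2],[50,90]))
E
```

```text
[259. 135.] 375 [ 489.5 -196.9] [46.4 51.4] 75.3
[259. 182.] 492 [ 473.6 -253.5] [46.3 68.1] 73.8
wall [259. 111.] 349 [ 497.6 -168.8] [ 7. 65.] 73.8
wall [258. 159.] 289 [ 482.  -225.2] [ 6. 64.] 74.2
wall [259. 204.] 300 [ 466.4 -280.9] [ 6. 65.] 74.1
yellow z [8.73802935 9.73711111]
```

```bash
python3 -c "
from h import *
goto(473.7,-253.4,17,74)"
```

```text
now 3.525 [ 473.3 -250.6  205.2] yaw 73.95 tilt [-1.7997e+02 -1.0000e-02]
shift mm [ -2.6   1.2 188.2] turn -0.001 after-turn shift [ -2.6   1.2 188.2]
```

Emit:
{"op": "arm_command", "data": {
  "plan": [
    [1, -0.0026, 0.0012, 0.01, 0],
    [1, 0, 0, 0.03, 0],
    [1, 0, 0, 0.035, 0],
    [1, 0, 0, 0.035, 0],
    [1, 0, 0, 0.03, 0],
    [1, 0, 0, 0.024, 0],
    [1, 0, 0, 0.016, 0],
    [1, 0, 0, 0.008, 0],
    [1, 0, 0, 0, 0],
    [1, 0, 0, 0, 0]
  ],
  "newtons": 20
}}

```text
clock: 4.78
eef_pos: [474.2, -253.7, 18.2]
eef_rot: [3.14, 0.0, 1.287]
wrist_force: [-0.1, -0.4, 0.2]
finger_gap: 94.1
finger_force: 0.0
```

Emit:
{"op": "arm_command", "data": {
  "plan": [
    [0.5, 0, 0, 0, 0],
    [0.5, 0, 0, 0, 0],
    [0.2, 0, 0, 0, 0],
    [0.2, 0, 0, 0, 0],
    [0.2, 0, 0, 0, 0],
    [0.2, 0, 0, 0, 0]
  ],
  "newtons": 20
}}

```text
clock: 5.52
eef_pos: [473.9, -253.5, 17.6]
eef_rot: [3.142, 0.0, 1.287]
wrist_force: [-1.0, 0.6, 3.1]
finger_gap: 65.8
finger_force: 20.0
```

Emit:
{"op": "arm_command", "data": {
  "plan": [
    [0.2, 0, 0, -0.003, 0],
    [0.2, 0, 0, -0.009, 0],
    [0.2, 0, 0, -0.018, 0],
    [0.2, 0, 0, -0.025, 0],
    [0.2, 0, 0, -0.03, 0],
    [0.2, 0, 0, -0.03, 0],
    [0.2, 0, 0, -0.02, 0],
    [0.2, 0, 0, -0.008, 0],
    [0.2, 0.02, -0.001, 0, 0],
    [0.2, 0.033, -0.002, 0, 0],
    [0.2, 0.033, -0.002, 0, 0],
    [0.2, 0.033, -0.002, 0, 0],
    [0.2, 0.033, -0.002, 0, 0],
    [0.2, 0.026, 0, 0, 0],
    [0.2, 0.02, 0, 0, 0]
  ]
}}

```text
clock: 7.4
eef_pos: [520.3, -58.7, 159.6]
eef_rot: [-3.14, 0.0, 1.288]
wrist_force: [0.2, -0.6, -0.8]
finger_gap: 65.8
finger_force: 20.0
```

Emit:
{"op": "arm_command", "data": {
  "plan": [
    [0.2, 0, 0, 0, -0.1],
    [0.2, 0, 0, 0, -0.15],
    [0.2, 0, 0, 0, -0.15],
    [0.2, 0, 0, 0, -0.15],
    [0.2, 0, 0, 0, -0.12],
    [0.2, 0, 0, 0, -0.08],
    [0.2, 0, 0, 0, 0],
    [0.2, 0, 0, 0, 0]
  ]
}}

```text
clock: 8.4
eef_pos: [520.4, -60.3, 160.1]
eef_rot: [-3.141, -0.001, 2.035]
wrist_force: [-0.5, 0.2, -1.9]
finger_gap: 65.8
finger_force: 20.0
```

```bash
python3 - <<'E'
from h import *
c=eyes.camera('wrist');cv2.imwrite('pics/w2.png',c['img']);np.save('w2',c,allow_pickle=True)
P=cloud(c);m=((P[...,2]>28)&(P[...,2]<38)).astype(np.uint8)
n,l,st,ce=cv2.connectedComponentsWithStats(m)
for i in range(1,n):
    if st[i,4]>100:
        X=P[l==i]; r=cv2.minAreaRect(X[:,:2].astype(np.float32)); print(ce[i].round(),st[i,4],np.round(r[0],1),np.round(r[1],1),round(r[2],1),np.median(X[:,2]))
print({k:np.round(v,2) for k,v in manip.read_state().items() if k in('clock','eef_pos','eef_rot','finger_gap','finger_force')})
E
```

```text
[236.  20.] 118 [421.5  85.6] [34.5 10.9] 27.2 32.94212996961767
[289. 124.] 1001 [522.5  18. ] [40.1 29.7] 26.5 32.72756988795635
[499. 177.] 341 [771.1  78.3] [ 7.4 56.4] 11.8 32.68578411292469
{'clock': np.float64(8.45), 'eef_pos': array([520.5 , -60.51, 160.18]), 'eef_rot': array([-3.14, -0.  ,  2.04]), 'finger_force': np.float64(19.99), 'finger_gap': np.float64(65.53)}
```

View pics/w2.png

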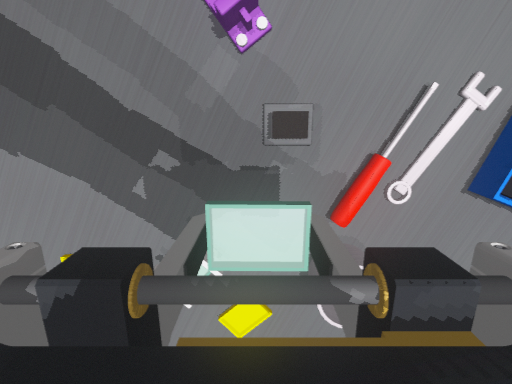

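The wrist view shows the glass held level by its ends at (258,238) and the rest at (289,124), measuring 40x30. The screwdriver handle at (362,190) clears the fingers' path.

```bash
python3 -c "
from h import *
c=np.load('w2.npy',allow_pickle=True).item()
P=cloud(c);print(P[238,258])
for r in glass(c,z=160.2+23): print(*r)
goto(522.5,18,17.6+.5,116.5)"
```

```text
[521.53739373 -59.73874627 182.69611672]
[254. 241.] 5422 [518.5 -61.7] [74.1 52.1] 26.6
now 8.45 [520.5 -60.5 160.2] yaw 116.63 tilt [-1.7998e+02 -2.0000e-02]
shift mm [ 69.2  37.  142.1] turn 0.002 after-turn shift [ 69.3  36.9 142.1]
```

Emit:
{"op": "arm_command", "data": {
  "plan": [
    [0.2, 0.01, 0.005, 0, 0],
    [0.2, 0.02, 0.011, 0, 0],
    [0.2, 0.02, 0.011, 0, 0],
    [0.2, 0.0132, 0.0069, 0, 0.002],
    [0.2, 0.006, 0.003, 0.01, 0],
    [0.2, 0, 0, 0.025, 0],
    [0.2, 0, 0, 0.03, 0],
    [0.2, 0, 0, 0.03, 0],
    [0.2, 0, 0, 0.02, 0],
    [0.2, 0, 0, 0.012, 0],
    [0.2, 0, 0, 0.006, 0],
    [0.2, 0, 0, 0.004, 0],
    [0.2, 0, 0, 0.002, 0],
    [0.2, 0, 0, 0, 0],
    [0.2, 0, 0, 0, 0]
  ]
}}

```text
clock: 10.32
eef_pos: [522.7, 17.5, 21.8]
eef_rot: [3.141, 0.0, 2.035]
wrist_force: [-0.1, 0.2, -0.9]
finger_gap: 65.7
finger_force: 20.0
```

```bash
python3 -c "
from h import *
goto(522.5,18,17.6,116.5);s=manip.read_state();print(s['wrist_force'],s['finger_force'])"
```

```text
now 10.325 [522.7  17.5  21.8] yaw 116.59 tilt [1.7997e+02 2.0000e-02]
shift mm [0.6 0.  4.2] turn 0.002 after-turn shift [0.6 0.  4.2]
[-0.13965646  0.16573676 -0.86558989] 19.993781447410583
```

Emit:
{"op": "arm_command", "data": {
  "plan": [
    [0.2, 0.0005, 0, 0.0015, 0],
    [0.2, 0, 0, 0.001, 0],
    [0.2, 0, 0, 0.0005, 0],
    [0.2, 0, 0, 0.0005, 0],
    [0.2, 0, 0, 0, 0]
  ]
}}

```text
clock: 10.95
eef_pos: [522.3, 17.9, 17.9]
eef_rot: [-3.142, 0.0, 2.035]
wrist_force: [-0.6, -0.1, -0.9]
finger_gap: 65.5
finger_force: 20.0
```

Emit:
{"op": "arm_command", "data": {
  "plan": [
    [0.2, 0, 0, 0.0004, 0],
    [0.2, 0, 0, 0, 0]
  ]
}}

```text
clock: 11.2
eef_pos: [522.4, 17.9, 17.6]
eef_rot: [3.141, 0.0, 2.035]
wrist_force: [-0.6, 0.6, 0.5]
finger_gap: 65.8
finger_force: 20.0
```

Emit:
{"op": "arm_command", "data": {
  "plan": [
    [0.2, 0, 0, 0.0004, 0],
    [0.2, 0, 0, 0, 0],
    [0.2, 0, 0, 0, 0]
  ]
}}

```text
clock: 11.58
eef_pos: [522.4, 17.9, 17.6]
eef_rot: [3.141, 0.0, 2.035]
wrist_force: [-2.4, -0.3, 5.9]
finger_gap: 65.6
finger_force: 20.0
```

Emit:
{"op": "arm_command", "data": {
  "plan": [
    [0.5, 0, 0, 0, 0],
    [0.7, 0, 0, 0, 0],
    [1, 0, 0, 0, 0],
    [1, 0, 0, 0, 0],
    [1, 0, 0, 0, 0]
  ]
}}

```text
clock: 12.2
eef_pos: [522.3, 17.9, 17.1]
eef_rot: [-3.142, 0.0, 2.035]
wrist_force: [0.2, 0.0, 0.5]
finger_gap: 94.1
finger_force: 0.0
```

Emit:
{"op": "arm_command", "data": {
  "plan": [
    [1, 0, 0, -0.005, 0],
    [1, 0, 0, -0.015, 0],
    [1, 0, 0, -0.03, 0],
    [1, 0, 0, -0.04, 0],
    [1, 0, 0, -0.04, 0],
    [1, 0, 0, -0.03, 0],
    [1, 0, 0, -0.02, 0],
    [1, 0, 0, 0, 0]
  ]
}}

```text
clock: 13.2
eef_pos: [522.8, 17.9, 199.2]
eef_rot: [3.138, 0.002, 2.035]
wrist_force: [0.7, -0.3, 0.2]
finger_gap: 93.9
finger_force: 0.0
```

```bash
python3 - <<'E'
from h import *
c=eyes.camera('wrist');cv2.imwrite('pics/w3.png',c['img'])
for r in glass(c): print(*r)
goto(522.5,18,17.1,206.5)
E
```

```text
[257. 179.] 546 [523.3  18.6] [68. 48.] 26.5
[174. 308.] 209 [ 500.7 -217.5] [43. 21.] 26.5
now 13.25 [522.4  17.9 197.7] yaw 116.59 tilt [1.7993e+02 4.0000e-02]
shift mm [ 1.000e-01 -0.000e+00  1.806e+02] turn -1.569 after-turn shift [0.000e+00 1.000e-01 1.806e+02]
```

View pics/w3.png

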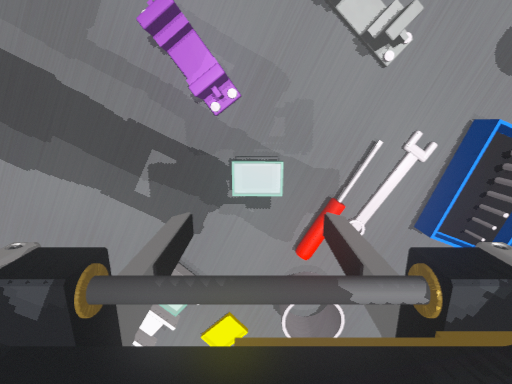

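The glass lies flat and centred on the rest at (257,179), and the screwdriver handle at (320,230) is clear of the new finger line. I'll turn 90° and regrip by the long sides.

Emit:
{"op": "arm_command", "data": {
  "plan": [
    [1, 0, 0, 0, -0.1],
    [1, 0, 0, 0, -0.165],
    [1, 0, 0, 0, -0.165],
    [1, 0, 0, 0, -0.165],
    [1, 0, 0, 0, -0.165],
    [1, 0, 0, 0, -0.165],
    [1, 0, 0, 0, -0.165],
    [1, 0, 0, 0, -0.165],
    [1, 0, 0, 0, -0.165],
    [1, 0, 0, 0, -0.149],
    [1, 0, 0, 0, 0],
    [1, 0, 0, 0, 0]
  ]
}}

```text
clock: 14.75
eef_pos: [522.1, 17.9, 196.7]
eef_rot: [3.141, -0.001, -2.683]
wrist_force: [-0.5, -0.1, 0.8]
finger_gap: 94.0
finger_force: 0.0
```

```bash
python3 -c "
from h import *
goto(522.7,18.1,17.3,206.5)"
```

```text
now 14.75 [522.1  17.9 196.7] yaw -153.71 tilt [ 1.7998e+02 -4.0000e-02]
shift mm [-7.000e-01 -1.000e-01  1.794e+02] turn -0.004 after-turn shift [-7.000e-01 -1.000e-01  1.794e+02]
```

Emit:
{"op": "arm_command", "data": {
  "plan": [
    [1, -0.0005, 0, 0.01, -0.004],
    [1, 0, 0, 0.03, 0],
    [1, 0, 0, 0.035, 0],
    [1, 0, 0, 0.035, 0],
    [1, 0, 0, 0.03, 0],
    [1, 0, 0, 0.02, 0],
    [1, 0, 0, 0.012, 0],
    [1, 0, 0, 0.005, 0],
    [1, 0, 0, 0.002, 0],
    [1, 0, 0, 0, 0],
    [1, 0, 0, 0, 0]
  ],
  "newtons": 20
}}

```text
clock: 16.12
eef_pos: [523.0, 18.2, 18.6]
eef_rot: [-3.141, 0.001, -2.675]
wrist_force: [0.5, 0.1, -0.4]
finger_gap: 93.8
finger_force: 0.0
```

Emit:
{"op": "arm_command", "data": {
  "plan": [
    [0.3, 0, 0, 0, 0],
    [0.3, 0, 0, 0, 0],
    [0.1, 0, 0, 0, 0],
    [-0.2, 0, 0, 0, 0],
    [-0.2, 0, 0, 0, 0],
    [-0.2, 0, 0, 0, 0],
    [-0.2, 0, 0, 0, 0]
  ],
  "newtons": 20
}}

```text
clock: 17.0
eef_pos: [522.8, 18.1, 18.1]
eef_rot: [-3.142, 0.0, -2.675]
wrist_force: [-0.7, -0.1, 0.6]
finger_gap: 45.6
finger_force: 20.0
```

Emit:
{"op": "arm_command", "data": {
  "plan": [
    [-0.2, 0, 0, -0.003, 0],
    [-0.2, 0, 0, -0.009, 0],
    [-0.2, 0, 0, -0.018, 0],
    [-0.2, 0, 0, -0.025, 0],
    [-0.2, 0, 0, -0.03, 0],
    [-0.2, 0, 0, -0.03, 0],
    [-0.2, 0, 0, -0.02, 0],
    [-0.2, 0, 0, -0.007, 0],
    [-0.2, -0.012, 0.01, 0, 0],
    [-0.2, -0.025, 0.02, 0, 0],
    [-0.2, -0.025, 0.02, 0, 0],
    [-0.2, -0.025, 0.02, 0, 0],
    [-0.2, -0.025, 0.02, 0, 0],
    [-0.2, -0.025, 0.02, 0, 0],
    [-0.2, -0.025, 0.02, 0, 0],
    [-0.2, -0.015, 0.012, 0, 0],
    [-0.2, -0.007, 0.008, 0, 0]
  ]
}}

```text
clock: 19.12
eef_pos: [619.4, 236.4, 158.5]
eef_rot: [3.141, -0.002, -2.674]
wrist_force: [0.7, -0.8, 0.1]
finger_gap: 45.8
finger_force: 20.0
```

Emit:
{"op": "arm_command", "data": {
  "plan": [
    [-0.2, 0, 0, 0, 0.1],
    [-0.2, 0, 0, 0, 0.15],
    [-0.2, 0, 0, 0, 0.15],
    [-0.2, 0, 0, 0, 0.15],
    [-0.2, 0, 0, 0, 0.12],
    [-0.2, 0, 0, 0, 0.08],
    [-0.2, 0, 0, 0, 0],
    [-0.2, 0, 0, 0, 0]
  ]
}}

```text
clock: 20.12
eef_pos: [619.5, 234.9, 159.8]
eef_rot: [-3.141, -0.0, 2.86]
wrist_force: [-0.1, 0.2, -1.4]
finger_gap: 45.7
finger_force: 20.0
```

```bash
python3 - <<'E'
from h import *
c=eyes.camera('wrist');cv2.imwrite('pics/w4.png',c['img']);np.save('w4',c,allow_pickle=True)
s=manip.read_state();print(s['eef_pos'],np.degrees(s['eef_rot']),s['finger_gap'])
P=cloud(c)
for lo,hi in((50,66),(27,38)):
  m=((P[...,2]>lo)&(P[...,2]<hi)).astype(np.uint8)
  n,l,st,ce=cv2.connectedComponentsWithStats(m)
  for i in range(1,n):
    if st[i,4]>60:
        X=P[l==i]; r=cv2.minAreaRect(X[:,:2].astype(np.float32)); print(lo,ce[i].round(),st[i,4],np.round(r[0],1),np.round(r[1],1),round(r[2],1),np.median(X[:,2]))
for r in glass(c,z=s['eef_pos'][2]+22): print(*r)
E
```

```text
[619.61651378 234.88266161 159.93149508] [-1.79990273e+02 -1.55089799e-02  1.63822661e+02] 45.53004639827693
50 [63. 33.] 871 [419.1  98.8] [44.8 14.2] 63.6 58.53629253665093
50 [261.  68.] 739 [502.5 273.3] [43.3 14.4] 73.7 58.43656186926779
50 [260. 155.] 565 [584.7 248.8] [42.7 13.8] 73.5 58.56408634644026
27 [83. 32.] 683 [418.7  98.3] [46.  40.1] 63.9 32.798052706005876
27 [260.  85.] 570 [515.1 269. ] [43.7 13.7] 73.5 32.71456960493853
27 [ 55. 156.] 1047 [522.6  18.4] [41.2 31.8] 26.7 32.7841517818768
27 [260. 140.] 460 [572.  252.5] [43.6 12.6] 73.8 32.65464150214652
27 [211. 308.] 80 [766.  132.1] [ 1.9 33.5] 6.6 34.519672769515324
[256. 233.] 2302 [616.9 237.1] [47.2 63.9] 73.8
[260. 283.] 103 [653.2 227.7] [19.6  7.2] 89.8
```

View pics/w4.png

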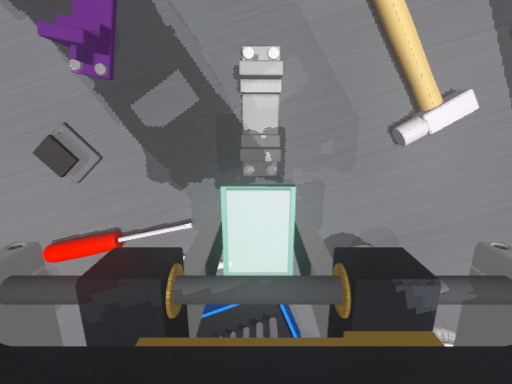

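The frame is seen at (261,110). Its cheeks at (261,68) and (260,155) are 85.8 mm apart, which matches the expected 86, and the ledges read 32.7 mm high. The glass is held level at (258,232).

```bash
python3 -c "
from h import *
goto(544.0,260.9,18.1,163.5)"
```

```text
now 20.175 [619.6 234.9 159.9] yaw 163.82 tilt [-1.7999e+02 -2.0000e-02]
shift mm [ 79.8   3.9 141.9] turn 0.006 after-turn shift [ 79.9   3.5 141.9]
```

Move over the frame first, check, then go down.

Emit:
{"op": "arm_command", "data": {
  "plan": [
    [-0.2, 0.008, 0.001, 0, 0.006],
    [-0.2, 0.02, 0.001, 0, 0],
    [-0.2, 0.02, 0.001, 0, 0],
    [-0.2, 0.018, 0.0005, 0, 0],
    [-0.2, 0.01, 0, 0.01, 0],
    [-0.2, 0.0038, 0, 0.02, 0],
    [-0.2, 0, 0, 0.02, 0],
    [-0.2, 0, 0, 0.015, 0],
    [-0.2, 0, 0, 0.007, 0],
    [-0.2, 0, 0, 0, 0],
    [-0.2, 0, 0, 0, 0],
    [-0.2, 0, 0, 0, 0]
  ]
}}

```text
clock: 21.68
eef_pos: [544.5, 261.0, 88.7]
eef_rot: [3.141, 0.001, 2.852]
wrist_force: [-0.2, 0.2, -0.5]
finger_gap: 45.9
finger_force: 20.0
```

```bash
python3 - <<'E'
from h import *
goto(544.0,260.9,18.1,163.5)
c=eyes.camera('wrist');i=c['img'][140:270,190:330];cv2.imwrite('pics/w5.png',cv2.resize(i,None,fx=4.5,fy=4.5,interpolation=cv2.INTER_CUBIC))
P=cloud(c)
for lo,hi in((50,64),(27,38)):
  m=((P[...,2]>lo)&(P[...,2]<hi)).astype(np.uint8)
  n,l,st,ce=cv2.connectedComponentsWithStats(m)
  for k in range(1,n):
    if st[k,4]>60:
        X=P[l==k]; r=cv2.minAreaRect(X[:,:2].astype(np.float32)); print(lo,ce[k].round(),st[k,4],np.round(r[0],1),np.round(r[1],1),round(r[2],1),np.median(X[:,2]))
for r in glass(c,z=manip.read_state()['eef_pos'][2]+22): print(*r)
E
```

```text
now 21.675 [544.5 261.   88.7] yaw 163.39 tilt [1.7997e+02 4.0000e-02]
shift mm [ 0.5 -0.3 70.6] turn -0.002 after-turn shift [ 0.5 -0.3 70.6]
50 [23.  5.] 391 [351.8 142.3] [30.3  7.7] 79.5 57.07767871523521
50 [ 21. 120.] 831 [421.6 104.1] [33.9 14.4] 63.2 58.408610771824755
50 [256. 157.] 1032 [502.4 273.1] [44.  14.2] 73.6 58.54153960885583
27 [35. 24.] 1454 [348.2 133.7] [46.7 26.7] 64.2 32.80679837313535
27 [ 38. 106.] 1114 [412.8 101.2] [46. 27.] 63.0 32.78162613009171
27 [ 37. 137.] 113 [433.7  93.8] [2.4 9.7] 60.4 32.43114271249951
27 [256. 171.] 436 [517.3 268.7] [43.6  7.9] 73.2 32.727621793334364
27 [ 10. 235.] 406 [508.7  23.1] [26.9 22. ] 82.2 32.56308409806765
[257. 234.] 2352 [541.5 263.4] [47.3 63.4] 73.3
```

View pics/w5.png

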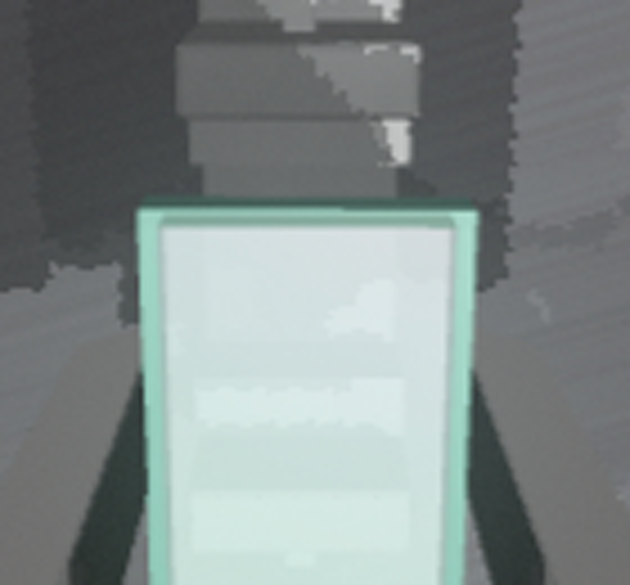

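The crop shows the glass square to the frame, with the near cheek clear ahead of its end at crop row 80. The held glass reads about 1.2 mm off along tool y, the same bias seen at the rest, so I'll correct for that on the way down.

Emit:
{"op": "arm_command", "data": {
  "plan": [
    [-0.2, 0.0002, -0.0014, 0.005, 0],
    [-0.2, 0, 0, 0.012, 0],
    [-0.2, 0, 0, 0.016, 0],
    [-0.2, 0, 0, 0.014, 0],
    [-0.2, 0, 0, 0.01, 0],
    [-0.2, 0, 0, 0.006, 0],
    [-0.2, 0, 0, 0.003, 0],
    [-0.2, 0, 0, 0.0015, 0],
    [-0.2, 0, 0, 0, 0],
    [-0.2, 0, 0, 0, 0],
    [-0.2, 0, 0, 0, 0]
  ]
}}

```text
clock: 23.1
eef_pos: [543.7, 259.7, 20.8]
eef_rot: [3.141, 0.0, 2.852]
wrist_force: [0.4, 0.2, 0.3]
finger_gap: 45.7
finger_force: 20.0
```

Emit:
{"op": "arm_command", "data": {
  "plan": [
    [-0.2, 0, 0, 0.001, 0],
    [-0.2, 0, 0, 0.0006, 0],
    [-0.2, 0, 0, 0.0004, 0],
    [-0.2, 0, 0, 0, 0],
    [-0.2, 0, 0, 0, 0]
  ]
}}

```text
clock: 23.72
eef_pos: [543.6, 259.7, 18.7]
eef_rot: [-3.142, 0.0, 2.852]
wrist_force: [0.3, 0.3, -0.5]
finger_gap: 45.6
finger_force: 20.0
```

Emit:
{"op": "arm_command", "data": {
  "plan": [
    [-0.2, 0, 0, 0.0004, 0],
    [-0.2, 0, 0, 0, 0],
    [-0.2, 0, 0, 0, 0]
  ]
}}

```text
clock: 24.1
eef_pos: [543.6, 259.7, 18.2]
eef_rot: [-3.142, -0.0, 2.852]
wrist_force: [-0.2, 0.6, -0.9]
finger_gap: 45.7
finger_force: 20.0
```

Emit:
{"op": "arm_command", "data": {
  "plan": [
    [-0.2, 0, 0, 0.0004, 0],
    [-0.2, 0, 0, 0, 0],
    [-0.2, 0, 0, 0, 0]
  ]
}}

```text
clock: 24.48
eef_pos: [543.7, 259.7, 18.1]
eef_rot: [3.141, 0.0, 2.852]
wrist_force: [-2.8, -1.1, 4.3]
finger_gap: 45.5
finger_force: 20.0
```

Contact at 4 N, at the expected height. Release and rise.

Emit:
{"op": "arm_command", "data": {
  "plan": [
    [0.2, 0, 0, 0, 0],
    [0.5, 0, 0, 0, 0],
    [1, 0, 0, 0, 0],
    [1, 0, 0, 0, 0],
    [1, 0, 0, 0, 0],
    [1, 0, 0, 0, 0]
  ]
}}

```text
clock: 25.22
eef_pos: [543.6, 259.7, 17.8]
eef_rot: [3.142, -0.0, 2.852]
wrist_force: [-0.1, -0.3, 0.0]
finger_gap: 93.6
finger_force: 0.0
```

Emit:
{"op": "arm_command", "data": {
  "plan": [
    [1, 0, 0, -0.005, 0],
    [1, 0, 0, -0.015, 0],
    [1, 0, 0, -0.03, 0],
    [1, 0, 0, -0.04, 0],
    [1, 0, 0, -0.04, 0],
    [1, 0, 0, -0.03, 0],
    [1, 0, 0, -0.02, 0],
    [1, 0, 0, 0, 0],
    [1, 0, 0, 0, 0]
  ]
}}

```text
clock: 26.35
eef_pos: [543.3, 259.5, 197.3]
eef_rot: [-3.141, -0.001, 2.852]
wrist_force: [0.7, -0.4, 0.5]
finger_gap: 93.8
finger_force: 0.0
```

```bash
python3 - <<'E'
from h import *
c=eyes.camera('wrist');i=c['img'][110:250,170:350];cv2.imwrite('pics/w6.png',cv2.resize(i,None,fx=4,fy=4,interpolation=cv2.INTER_CUBIC))
for r in glass(c): print(*r)
P=cloud(c);v,u=np.nonzero((P[...,2]>36)&(P[...,2]<44));X=P[v,u];k=np.hypot(X[:,0]-543.6,X[:,1]-260.5)<30
A=np.c_[X[k,:2]-[543.6,260.5],np.ones(k.sum())];print('glass top plane',np.linalg.lstsq(A,X[k,2],rcond=None)[0],k.sum())
print(manip.read_state()['eef_pos'])
E
```

```text
[258. 180.] 456 [544.4 260.7] [47.8 67.8] 73.2
glass top plane [2.57797902e-04 9.70702497e-05 4.07377373e+01] 1428
[543.24440033 259.54188594 196.93749814]
```

View pics/w6.png

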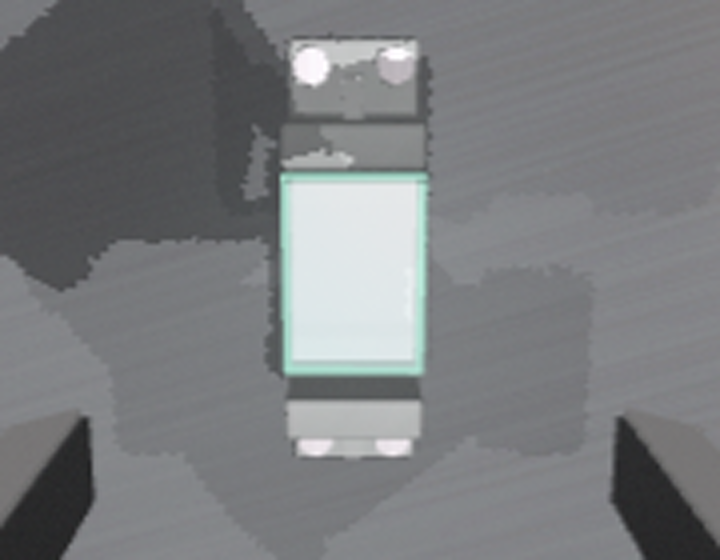

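The crop shows the glass flat on the ledges at crop (354,273), between the cheeks at rows 145 and 420. Its top is level at 40.7 mm and the gripper is clear. Handing in.

```bash
python3 -c "
from cell import ticket
print(ticket.sign_off())"
```

```text
the job is handed in; nothing more can be done
None
```

The longer glass was taken by its ends, set on the rest and released. It was then regripped by its long sides at 20 N and laid level on the grey frame's ledges between the cheeks, with the job handed in at about 26 s.

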